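Load a lap-joint coupon under the jig's spring clip

ROBOT

A 7-joint arm with a two-finger parallel gripper is mounted at the origin on the work surface. World frame = base frame: x ahead of the robot, y to its left, z up, the work surface at z = 0. Lengths are in m, angles in rad, forces in N, time in s.
With the tool pointing down it reaches from about 0.4 to 0.875 m from the base axis. Payload 19.3 kg.
Tool frame: the origin (TCP) lies midway between the tips of the shut fingers; the grasp point (between the pads) lies 19 mm behind it; z points along the fingers, y is the direction in which the jaws open and shut (so a half turn about z gives the same grasp; the last joint's range is limited). The gripper opens to 85 mm and grips with 20 to 120 N. Pads are 22 mm wide; open, the fingers measure 114 mm over their backs; the gripper's body (76 mm by 85 mm) begins 54 mm behind the grasp point. The pads swing forward as they close: fully open they stand 13 mm farther back than shut.
Start: joints at [1.252, 0.521, -0.036, 1.599, 0.021, 1.021, -0.113], TCP at [0.154, -0.606, 0.199] pointing down, gripper open.
Joint ranges: [-2.91, 2.91], [-0.3, 2.13], [-1.5, 1.42], [0.17, 2.43], [-1.26, 4.41], [0.16, 1.93], [-2.52, 2.52]. Speed limits (rad/s): [1.89, 1.89, 2.39, 2.39, 3.01, 3.01, 3.01].

INTERFACE

Orientations are given as [roll, pitch, yaw] about the fixed x, y, z axes, in that order (R = Rz(yaw) Ry(pitch) Rx(roll)).
In Python, from workcell import telemetry, cams, workorder gives the robot as it stands. The module is installed in compiled form; this text tells all that it offers.
- The arm moves only by the tool apply_moves, never from a script. Its argument "steps" is a list of rows, each a list of 4 numbers: the shift along the tool's x, y, z in cm, then the turn about the tool's z in rad. A call has exactly 10 rows; each row is the pose to reach, as a shift and turn from the pose commanded when the call began, along the tool's axes at that moment; what a row does not reach only later rows make up. A row lasts 1/12 s, in which the tool goes at most 41.7 mm and 7.16 degrees, less where a joint would pass 70% of its speed; a pose out of reach is approached as far as the arm can. A call with a gripper value outside its range is refused whole. "claw" is the closure, from 0 (fully open) to 1 (shut), set as the call begins (left out, the last holds). The fingers move at their own pace and stop on an object; "force" is the grip in N (left out, the last holds). Time passes only in rows, so rows that repeat a pose let the fingers close, or fill a call up. It gives the time, the measured TCP pose, the force and the opening at its end, in the units of the state.
- telemetry.observe(): the state, without advancing time (a new reading comes with each control period).
- cams.grab_frame(name): name is "scene" or "top"; returns a dict with "color" (480x640x3 uint8, red, green, blue), "mtx" (3x3 intrinsics, pixels), "k1" (the pictures are not rectified: a ray, as slopes to the right and down, at radius r is drawn at 1 + k1 r^2 times it, then the intrinsics apply), "eye" and "orientation" of the camera in the world. Camera axes: x right, y down, z forward; pixel columns grow to the right and rows downward; lengths in m; the calibration is good to about 2 mm. A picture is of the moment at which its call begins. There is no depth.
- workorder.job_done(): hands the job in, once; it reports no verdict.
Trained networks look in the newest picture that a camera, given by its name, has taken for a name from the list of things; names that differ only in an ending like _2 or _b are one class to them, and where a whole thing is asked for, a point or a joint stands for the part that bears it (a point fixed in the world has none). Each returns a list of dicts, best first, with "score" (0 to 1); they miss things now and then, are a little off and sometimes report something else, mostly with a low value. They report only what shows in the picture. A call takes as long as a camera call. They do not tell look-alikes from the thing itself.
- cams.find_in(camera, name): "box" ([left, top, width, height] in pixels, round what is visible of it).
- cams.pinpoint(camera, name): "uv" ([column, row] in pixels: a listed point, or the origin of a listed thing).
The state is a dict: "clock": time; "qpos": joint angles; "qd": joint speeds; "joint_efforts": joint torques, N m; "position": TCP position; "tool_rot": TCP orientation; "force": force on the tool from outside, world axes, zero at the start; "moment": the same for the moment, N m; "grip_width": finger opening in m.
Only numpy, scipy, OpenCV 4.12 (cv2) and the standard library are available. Lean on these libraries where they do the work, as an engineer would, in place of code of your own. Each camera call takes 0.05 s, during which the arm holds its last target. There are 200 camera calls.

TASK

With one fingertip press the clamping jig's spring clip down by its long flat tail and keep it down, and while it is held open push the stepped brass coupon along its channel with the other fingertip, under the raised toe, until it is fully home against the stop. Then let the clip spring back onto the coupon and move clear. Only press and push: do not pick up or lift the coupon, and leave the pipe stub, can, brush and offcut where they are.

Things in the scene. Friction and masses are not known exactly. Their poses are not given: they have to be found in the camera images.
- jig: Jig fixed to the bench: blue base plate 200 (x) by 150 (y) by 12 mm, at x -100..100, y -55..95. Origin: on the bench under the channel's middle; x = push direction, y = towards the clip's tail, z up. Channel along x centred on y = 0: floor 20 mm above the bench, 42 mm wide between rails 5 mm high. Hinge lugs at x -71 and 41, y 29..39, 32 mm above the bench.
- stop (a point): Middle of the stop's face where the channel ends, on the channel floor: jig x = 80, y = 0, 20 mm above the bench. The stop is 10 mm high. Axes as the jig's.
- coupon: Loose brass lap coupon, about 0.2 kg, in the channel, x along the jig's x. Lower plate 60 (x) by 40 by 6 mm; a plate 25 by 40 by 10 mm on its rear end (x -30..-5) makes the upright rear face (x = -30) 16 mm high; the front 35 mm is a 6 mm tongue. Origin: centre of underside. Starts with its front 10 to 35 mm short of the toe; home, its front edge touches the stop (origin at jig x = 50).
- clip (a joint): Rocking spring clip, rad, hinged along the jig's x at jig y = 34, 28 mm above the bench: 0 at rest (toe 1.5 mm above the channel floor, blocking the coupon), 0.5 with the tail fully down. From about 0.2 the tongue passes under the toe; shut on the coupon it reads about 0.185. Takes about 3 N on the press line to start, 10 N at 0.4; springs shut when let go.
- tail_press (a point): Middle of the press line (along jig x) on top of the clip's aluminium tail plate (105 by 40 by 5 mm, jig x -75..30, y 34..73; at rest it rises outward 0.2 rad): jig x = -22, y = 60, 36 mm above the bench. A level fingertip 15 mm wide pressing here to 27.5 mm above the bench opens the clip to about 0.35; 30 mm is about the highest, 25 mm the lowest that works. It may slide along the tail.
- toe (a point): Toe of the clip: dark steel block 16 (x) by 10 (y) by 7.5 mm under a short aluminium arm over the channel, at jig x 54..70, centred at jig y = 7. The point: centre of its underside. Its upright rear face stops the coupon while the clip is shut.
- pipe_stub: Bystander: upright steel pipe ring, 48 mm outside diameter, 45 mm high, standing on the bench beside the jig on its -y side. Origin: centre of its underside.
- spray_can: Bystander: plain can, 52 mm diameter, 120 mm high, standing on the bench on the jig's +y side. Origin: centre of its underside.
- brush: Bystander: hand brush 200 mm long, lying on the bench beyond the pipe stub on the jig's -y side. Origin: its underside.
- offcut: Bystander: dark steel offcut 50 by 30 by 30 mm, lying on the bench on the jig's +y side. Origin: centre of its underside.
Things that resemble listed ones, but are neither listed nor needed, are in the scene too. Leave any red look-alike of the coupon alone.

How it is judged:
By the outcome, as a careful person would: the job done as asked, in the order asked, and still so for the second after the job is handed in, with the robot touching nothing.
It also fails if it takes over 48 s, if anything falls off the work surface, if the arm or the gripper's body presses on something with over 40 N, if the wrist force passes 120 N, or if a joint passes its speed limit or range.

## Working session

There is one attempt and no reset: what is moved stays moved. The work goes in short steps, Python scripts to look and compute and a tool call to move; the robot and the scene stay as the last step left them, time stands still between calls to the robot, and variables do not carry over. Pictures are saved under pics/ and viewed, about 8 in all and at most 12, crops included, and the job is handed in when it is done.

Besides the shell and the picture viewer there is one more tool, called by a JSON object that holds its "method" and its "body", one argument or row to a line. apply_moves: Moves the arm, as the interface text tells. Its arguments: {"type":"object","properties":{"steps":{"type":"array"},"claw":{"type":"number"},"force":{"type":"number"}},"required":["steps"]}

```bash
mkdir -p pics; cat > h.py <<'E'
import numpy as np, cv2
from scipy.spatial.transform import Rotation as R
from workcell import telemetry, cams, workorder
def campose(f):
    o=np.array(f["orientation"],float)
    M=o if o.shape==(3,3) else (R.from_euler('xyz',o).as_matrix() if o.size==3 else R.from_quat(o).as_matrix())
    return np.array(f["eye"],float),M
def ray(f,uv):
    K=np.array(f["mtx"],float)
    p=cv2.undistortPoints(np.array([[uv]],float),K,np.array([f["k1"],0,0,0.]))[0,0]
    e,M=campose(f); return e,M@np.array([p[0],p[1],1])
def at_z(f,uv,z):
    e,d=ray(f,uv); return e+d*(z-e[2])/d[2]
def proj(f,P):
    e,M=campose(f); P=np.atleast_2d(P).astype(float)
    return cv2.projectPoints(P,cv2.Rodrigues(M.T)[0],-M.T@e,np.array(f["mtx"],float),np.array([f["k1"],0,0,0.]))[0][:,0]
def save(n,im): cv2.imwrite("pics/"+n,im[...,::-1])
E
python3 - <<'E'
from h import *
s=telemetry.observe(); print({k:np.round(s[k],3) for k in s})
for c in("scene","top"):
    f=cams.grab_frame(c); save(c+"0.png",f["color"]); print(c,f["mtx"],f["k1"],f["eye"],f["orientation"])
    for n in["jig","stop","coupon","clip","tail_press","toe","pipe_stub","spray_can","brush","offcut"]:
        z={"stop":.02,"coupon":.02,"tail_press":.036,"toe":.0215}.get(n,0)
        print(n,[(np.round(d["uv"]),round(d["score"],2),np.round(at_z(f,d["uv"],z)[:2],3)) for d in cams.pinpoint(c,n)[:3]],[(np.round(d["box"]),round(d["score"],2)) for d in cams.find_in(c,n)[:2]])
E
```

```text
{'clock': np.float64(0.0), 'qpos': array([ 1.252,  0.522, -0.036,  1.6  ,  0.021,  1.021, -0.113]), 'qd': array([-0.001, -0.   ,  0.   ,  0.   ,  0.   , -0.   ,  0.   ]), 'joint_efforts': array([-1.0000e-03, -9.2712e+01,  1.9790e+00, -3.6994e+01,  1.8000e-02,
        8.0000e-03,  0.0000e+00]), 'position': array([ 0.154, -0.605,  0.199]), 'tool_rot': array([-3.14 ,  0.   ,  0.249]), 'force': array([ 0.674,  0.611, -0.147]), 'moment': array([-0.013,  0.034,  0.008]), 'grip_width': np.float64(0.085)}
scene [[600.58777217   0.         316.15835952]
 [  0.         600.58777217 244.7336632 ]
 [  0.           0.           1.        ]] -0.18270941568294666 [1.18852358 0.36707942 1.00081747] [-2.53071014 -0.0067259   2.04505641]
jig [(array([304., 262.]), 0.71, array([0.61, 0.05]))] [(array([252., 213., 124., 110.]), 0.62)]
stop [] [(array([251., 216., 126., 108.]), 0.86)]
coupon [(array([367., 209.]), 0.9, array([0.445, 0.113])), (array([307., 252.]), 0.65, array([0.599, 0.051]))] [(array([294., 234.,  34.,  32.]), 0.94), (array([354., 194.,  31.,  25.]), 0.71)]Traceback (most recent call last):
  File "<stdin>", line 7, in <module>
ValueError: it knows: brush, coupon, jig, offcut, pipe_stub, spray_can, stop, tail_press, toe
```

View pics/scene0.png

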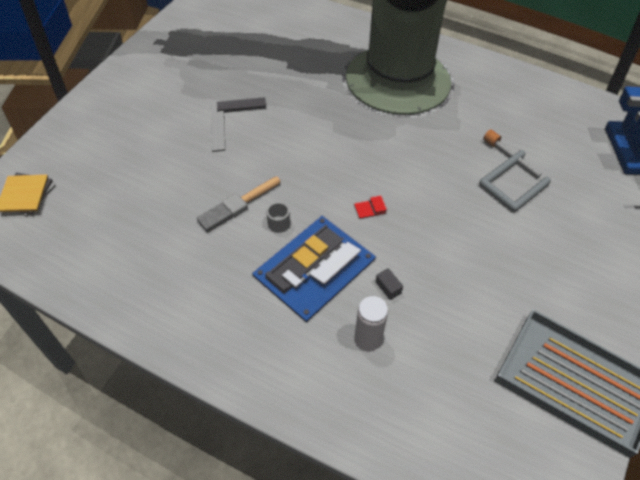

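The scene picture shows the blue jig at about (313,267). The brass coupon is at (311,250) in its channel, the white tail plate at (335,263) and the toe arm at (293,277). The red look-alike is at (370,207), the can at (371,322), the offcut at (389,283), the pipe at (279,217) and the brush at (235,205).

```bash
cat > look.py <<'E'
from h import *
def look(names,tag,c2=("scene","top")):
  F={}
  for c in c2:
    f=cams.grab_frame(c); F[c]=f; save(c+tag+".png",f["color"])
    for n in names:
        z={"stop":.02,"coupon":.02,"tail_press":.036,"toe":.0215}.get(n,0)
        print(c,n,[(np.round(d["uv"],1),round(d["score"],2),np.round(at_z(f,d["uv"],z)[:2],4)) for d in cams.pinpoint(c,n)[:3]])
  return F
E
python3 - <<'E'
from look import *
F=look(["jig","stop","coupon","tail_press","toe","pipe_stub","spray_can","offcut","brush"],"1")
f=F["top"];print(f["mtx"],f["k1"],f["eye"],f["orientation"])
for n in("jig","coupon"):print([(np.round(d["box"]),round(d["score"],2)) for d in cams.find_in("top",n)[:3]])
E
```

```text
scene jig [(array([305.5, 260.3]), 0.57, array([0.6056, 0.0515]))]
scene stop [(array([276.8, 280.3]), 0.83, array([0.6833, 0.0304])), (array([242.2, 206.6]), 0.69, array([ 0.5592, -0.1225]))]
scene coupon [(array([369.4, 208. ]), 0.96, array([0.4399, 0.1152])), (array([309.7, 253.2]), 0.61, array([0.5985, 0.0573]))]
scene tail_press [(array([338.8, 259.5]), 0.89, array([0.5953, 0.119 ]))]
scene toe [(array([287.1, 275.5]), 0.9, array([0.6654, 0.0432]))]
scene pipe_stub [(array([277.9, 224.5]), 0.89, array([ 0.5529, -0.0413]))]
scene spray_can [(array([365.3, 341.3]), 0.6, array([0.7132, 0.2323]))]
scene offcut [(array([386.6, 287.1]), 0.57, array([0.5883, 0.2207]))]
scene brush [(array([244.9, 205.6]), 0.64, array([ 0.5413, -0.1288]))]
top jig [(array([332.1, 246.7]), 0.93, array([0.6068, 0.0548]))]
top stop [(array([349.2, 202.6]), 0.8, array([0.6847, 0.0253])), (array([439.4, 282.5]), 0.45, array([ 0.544 , -0.1347]))]
top coupon [(array([332.8, 249.8]), 0.7, array([0.5986, 0.0534])), (array([297.9, 349.2]), 0.68, array([0.4243, 0.1106]))]
top tail_press [(array([296.6, 245.2]), 0.57, array([0.6035, 0.1166])), (array([383.6, 277.5]), 0.49, array([ 0.5501, -0.0348]))]
top toe [(array([340.7, 215.3]), 0.59, array([0.6609, 0.0403]))]
top pipe_stub [(array([383.8, 277.3]), 0.7, array([ 0.5528, -0.0394]))]
top spray_can [(array([239.3, 192. ]), 0.97, array([0.7068, 0.2299]))]
top offcut [(array([239.2, 259.4]), 0.86, array([0.5804, 0.224 ]))]
top brush [(array([440.5, 283.6]), 0.88, array([ 0.5432, -0.1415])), (array([384.5, 279. ]), 0.73, array([ 0.5498, -0.0406]))]
[[438.3342766    0.         321.7529425 ]
 [  0.         438.3342766  244.35060662]
 [  0.           0.           1.        ]] -0.06399528819230026 [0.50089831 0.05311683 0.79155962] [-3.00320415  0.02310407 -1.55008181]
[(array([265., 179., 112., 130.]), 0.56)]
[(array([316., 231.,  30.,  36.]), 0.73), (array([275., 333.,  38.,  34.]), 0.61)]
```

View pics/top1.png

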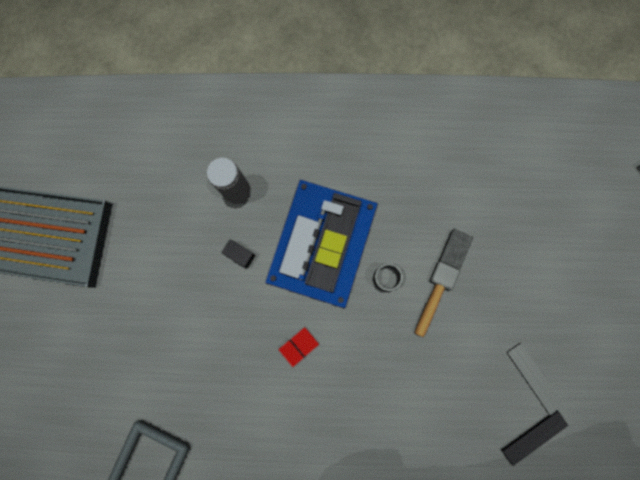

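The top view shows the same things: the coupon (brass) in the channel at (331,249), tail plate at (300,246), toe arm at (333,208). Possible confusions:
- The red two-plate piece at (299,346) top and (370,207) scene could be taken for the coupon.
- The pipe at (388,277) gave a weak tail_press hit.
- The brush gave a weak stop hit.

The brass piece at (331,249) in the jig is the one I want. Next I'll fit the jig's outline and check it in a crop.

```bash
cat > fit.py <<'E'
from h import *
from scipy.optimize import least_squares
def jigfit(f,verbose=True):
    hsv=cv2.cvtColor(f["color"],cv2.COLOR_RGB2HSV)
    m=cv2.inRange(hsv,(105,120,60),(125,255,255))
    roi=np.zeros_like(m); a,b=proj(f,[[.61,.06,.01]])[0].astype(int); cv2.circle(roi,(a,b),110,255,-1); m&=roi
    m=cv2.morphologyEx(m,cv2.MORPH_OPEN,np.ones((3,3)))
    pts=cv2.findNonZero(m)[:,0].astype(float)
    W=np.array([at_z(f,p,.012)[:2] for p in pts])*1000
    (c,s,a)=cv2.minAreaRect(W.astype(np.float32)); B=cv2.boxPoints((c,s,a))
    long=max([(B[1]-B[0]),(B[2]-B[1])],key=np.linalg.norm); long*=np.sign(long[0])
    th=np.arctan2(long[1],long[0]); c=np.array(c)
    o=c-20*np.array([-np.sin(th),np.cos(th)])
    print("size",s,"theta",th,"origin",o); return th,o/1000
def couponfit(f,th,o):
    hsv=cv2.cvtColor(f["color"],cv2.COLOR_RGB2HSV); m=cv2.inRange(hsv,(15,120,80),(35,255,255))
    roi=np.zeros_like(m); a,b=proj(f,[[*o,.02]])[0].astype(int); cv2.circle(roi,(a,b),60,255,-1); m&=roi
    pts=cv2.findNonZero(m)[:,0].astype(float); u=np.array([np.cos(th),np.sin(th)])
    for z in(.026,.036):
        W=np.array([at_z(f,p,z)[:2]-o for p in pts])*1000; x=W@u; y=W@[-u[1],u[0]]
        print("coupon z",z,"x",np.percentile(x,[1,99]),"y",np.percentile(y,[1,99]),len(pts))
def J(th,o,P):
    P=np.atleast_2d(P)/1000; c,s=np.cos(th),np.sin(th)
    return np.c_[o[0]+c*P[:,0]-s*P[:,1],o[1]+s*P[:,0]+c*P[:,1],P[:,2]]
E
python3 - <<'E'
from fit import *
s=telemetry.observe();print(s["clock"])
for c in("scene","top"):
    f=cams.grab_frame(c);print(c);th,o=jigfit(f);couponfit(f,th,o)
    if c=="top":
        im=f["color"].copy()
        big=cv2.resize(im[165:325,250:400],None,fx=5,fy=5,interpolation=cv2.INTER_CUBIC)
        P=[[-100,-55,12],[100,-55,12],[100,95,12],[-100,95,12],[80,0,20],[-22,60,36],[62,7,21.5],[30,60,36],[-75,60,36]]
        for p in proj(f,J(th,o,P)): cv2.circle(big,tuple(((p-[250,165])*5+2).astype(int)),4,(255,0,255),1)
        save("crop2.png",big[:, :])
E
```

```text
1.45
scene
size (147.76904296875, 197.6658935546875) theta -0.29216945 origin [609.26044893  56.90737343]
coupon z 0.026 x [-44.3755377   20.60544864] y [-24.07870881  17.67258176] 541
coupon z 0.036 x [-39.14634082  25.16804908] y [-19.07314143  22.24985059] 541
top
size (148.9281768798828, 198.80372619628906) theta -0.2897818 origin [607.29453659  54.47321892]
coupon z 0.026 x [-37.25566365  22.3477576 ] y [-19.93871205  20.95595512] 813
coupon z 0.036 x [-38.09579326  20.72906785] y [-20.09236587  20.26812126] 813
```

View pics/crop2.png

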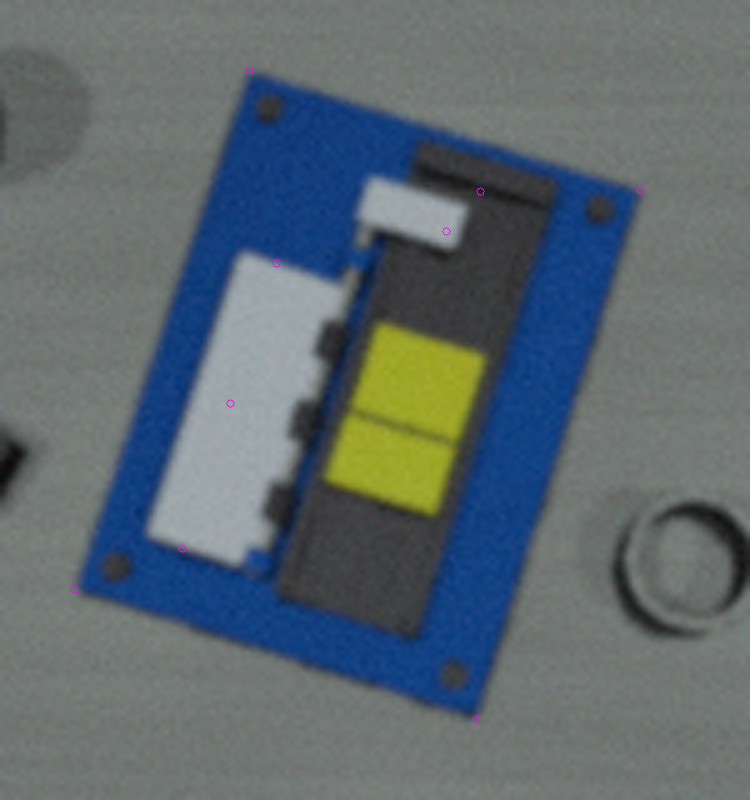

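The fit agrees with the picture: the tail, toe and stop marks all fall where they should. The jig is at (0.6075, 0.055) with yaw -0.29, and the coupon's rear face is near jig x = -38. I'll travel first and set the opening on the way.

{"method": "apply_moves", "body": {
  "steps": [
    [2.8, -2.9, 0, 0],
    [5.6, -5.8, 0, 0],
    [8.4, -8.7, 0, 0],
    [11.2, -11.6, 0, 0],
    [14, -14.5, 0, 0],
    [16.8, -17.4, 0, 0],
    [19.6, -20.3, 0, 0],
    [22.4, -23.2, 0, 0],
    [25.2, -26.1, 0, 0],
    [28, -29, 0, 0]
  ],
  "claw": 0.48
}}

```text
clock: 2.38
position: [0.3544, -0.254, 0.1995]
tool_rot: [3.141, -0.0, 0.249]
force: [1.2, -1.3, 0.1]
grip_width: 0.0443
```

{"method": "apply_moves", "body": {
  "steps": [
    [2.8, -2.9, 0.2, 0.05],
    [5.6, -5.8, 0.5, 0.1],
    [8.4, -8.7, 1, 0.15],
    [11.2, -11.6, 1.5, 0.2],
    [14, -14.5, 2, 0.26],
    [16.8, -17.4, 2.5, 0.32],
    [19.6, -20.3, 3, 0.38],
    [22.4, -23.2, 3.5, 0.44],
    [25.2, -26.1, 4, 0.5],
    [28.2, -29, 4.5, 0.54]
  ]
}}

```text
clock: 3.22
position: [0.5561, 0.0964, 0.154]
tool_rot: [3.141, -0.0, -0.295]
force: [0.4, -0.5, 0.6]
grip_width: 0.0442
```

```bash
cat > st.py <<'E'
from fit import *
TH,O=-0.290,np.array([.6075,.055])
def st():
    s=telemetry.observe(); p=s["position"]; d=np.array(p[:2])-O; c,si=np.cos(TH),np.sin(TH); R2=np.array([[c,si],[-si,c]])
    F=s["force"]; print("clk %.2f"%s["clock"],"jig xy mm",np.round(R2@d*1000,1),"z %.1f"%(p[2]*1000),"rot",np.round(s["tool_rot"],3),"w %.1f"%(s["grip_width"]*1000),"F jig",np.round(R2@F[:2],1),round(F[2],1)); return s
E
python3 -c "
from st import *;st()"
```

```text
clk 3.22 jig xy mm [-61.1  25. ] z 154.0 rot [ 3.141 -0.    -0.295] w 44.2 F jig [ 0.5 -0.3] 0.6
```

{"method": "apply_moves", "body": {
  "steps": [
    [0.2, -0.2, 1, 0],
    [0.5, -0.5, 2, 0],
    [0.5, -0.5, 3.5, 0],
    [0.5, -0.5, 5, 0],
    [0.5, -0.5, 6.5, 0],
    [0.5, -0.5, 8, 0],
    [0.5, -0.5, 9.2, 0],
    [0.5, -0.5, 10.2, 0],
    [0.5, -0.5, 10.4, 0],
    [0.5, -0.5, 10.4, 0]
  ]
}}

```text
clock: 4.05
position: [0.5616, 0.0975, 0.0498]
tool_rot: [3.141, 0.001, -0.292]
force: [0.3, -0.1, 0.0]
grip_width: 0.0445
```

```bash
python3 - <<'E'
from st import *
st()
f=cams.grab_frame("scene");g=cams.grab_frame("top")
a=cv2.resize(f["color"][190:340,235:395],None,fx=2.5,fy=2.5,interpolation=cv2.INTER_CUBIC)
b=cv2.resize(g["color"][170:320,250:410],None,fx=2.5,fy=2.5,interpolation=cv2.INTER_CUBIC)
save("c3.png",np.hstack([a,b]))
E
```

```text
clk 4.05 jig xy mm [-56.2  27.6] z 49.8 rot [ 3.141e+00  1.000e-03 -2.920e-01] w 44.5 F jig [ 0.3 -0. ] 0.0
```

View pics/c3.png

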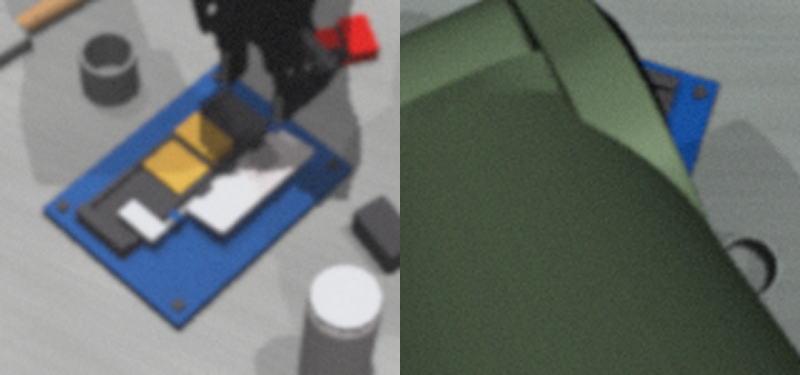

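The scene crop shows the left finger over the channel behind the coupon and the right finger over the rear part of the tail. The top camera is blocked by the arm. I'll lower slowly and feel for the tail.

{"method": "apply_moves", "body": {
  "steps": [
    [0, -0.2, 0.3, 0],
    [0, -0.2, 0.6, 0],
    [0, -0.2, 0.9, 0],
    [0, -0.2, 1.1, 0],
    [0, -0.2, 1.2, 0],
    [0, -0.2, 1.3, 0],
    [0, -0.2, 1.4, 0],
    [0, -0.2, 1.5, 0],
    [0, -0.2, 1.5, 0],
    [0, -0.2, 1.5, 0]
  ]
}}

```text
clock: 4.98
position: [0.5624, 0.0997, 0.0353]
tool_rot: [-3.142, -0.0, -0.291]
force: [0.1, 0.8, 0.9]
grip_width: 0.0443
```

```bash
python3 -c "
from st import *;st()"
```

```text
clk 4.98 jig xy mm [-56.  30.] z 35.3 rot [-3.142 -0.    -0.291] w 44.3 F jig [-0.1  0.8] 0.9
```

{"method": "apply_moves", "body": {
  "steps": [
    [0, 0, 0.1, 0],
    [0, 0, 0.1, 0],
    [0, 0, 0.2, 0],
    [0, 0, 0.2, 0],
    [0, 0, 0.3, 0],
    [0, 0, 0.3, 0],
    [0, 0, 0.4, 0],
    [0, 0, 0.4, 0],
    [0, 0, 0.4, 0],
    [0, 0, 0.4, 0]
  ]
}}

```text
clock: 5.82
position: [0.5624, 0.0997, 0.0312]
tool_rot: [3.142, 0.0, -0.291]
force: [0.6, 0.2, -0.1]
grip_width: 0.0442
```

```bash
python3 -c "
from st import *;st()"
```

```text
clk 5.82 jig xy mm [-56.   29.9] z 31.2 rot [ 3.142  0.    -0.291] w 44.2 F jig [0.5 0.4] -0.1
```

{"method": "apply_moves", "body": {
  "steps": [
    [0, 0, 0.1, 0],
    [0, 0, 0.1, 0],
    [0, 0, 0.2, 0],
    [0, 0, 0.2, 0],
    [0, 0, 0.3, 0],
    [0, 0, 0.3, 0],
    [0, 0, 0.4, 0],
    [0, 0, 0.4, 0],
    [0, 0, 0.4, 0],
    [0, 0, 0.4, 0]
  ]
}}

```text
clock: 6.65
position: [0.5624, 0.0997, 0.0272]
tool_rot: [3.142, 0.0, -0.291]
force: [-0.1, 1.2, -0.1]
grip_width: 0.0447
```

```bash
python3 -c "
from st import *;st()"
```

```text
clk 6.65 jig xy mm [-56.  30.] z 27.2 rot [ 3.142  0.    -0.291] w 44.7 F jig [-0.4  1.1] -0.1
```

```bash
python3 - <<'E'
from st import *
f=cams.grab_frame("scene")
im=cv2.resize(f["color"][200:320,250:410],None,fx=5,fy=5,interpolation=cv2.INTER_CUBIC)
for P in([-56,59,27.5],[-56,59,36],[-75,60,36],[-56,30,27.5],[-56,0.6,27.5],[-38,0,20]):
    p=proj(f,J(TH,O,P))[0]; cv2.circle(im,tuple(((p-[250,200])*5+2).astype(int)),4,(255,0,255),1)
save("c4.png",im)
E
```

```text
(no output)
```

View pics/c4.png

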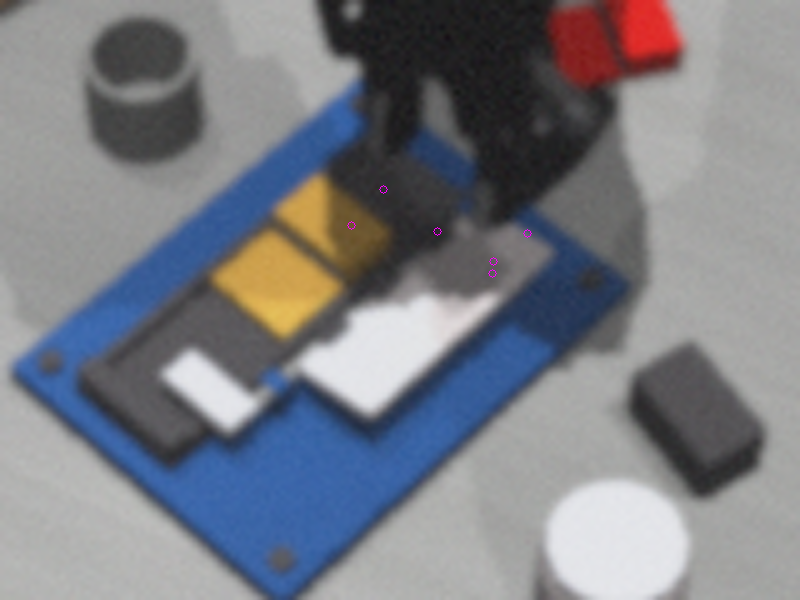

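The right fingertip at about (490,225) still looks clear of the tail, with its shadow detached at (460,265). The tips stand farther back than I estimated, so I'll keep feeling downward.

{"method": "apply_moves", "body": {
  "steps": [
    [0, 0, 0.1, 0],
    [0, 0, 0.1, 0],
    [0, 0, 0.2, 0],
    [0, 0, 0.2, 0],
    [0, 0, 0.3, 0],
    [0, 0, 0.3, 0],
    [0, 0, 0.4, 0],
    [0, 0, 0.4, 0],
    [0, 0, 0.4, 0],
    [0, 0, 0.4, 0]
  ]
}}

```text
clock: 7.53
position: [0.5624, 0.0997, 0.0232]
tool_rot: [-3.142, 0.0, -0.291]
force: [0.0, 0.2, -0.8]
grip_width: 0.0443
```

{"method": "apply_moves", "body": {
  "steps": [
    [0, 0, 0.1, 0],
    [0, 0, 0.1, 0],
    [0, 0, 0.1, 0],
    [0, 0, 0.2, 0],
    [0, 0, 0.2, 0],
    [0, 0, 0.2, 0],
    [0, 0, 0.3, 0],
    [0, 0, 0.3, 0],
    [0, 0, 0.3, 0],
    [0, 0, 0.3, 0]
  ]
}}

```text
clock: 8.37
position: [0.5624, 0.0997, 0.0202]
tool_rot: [-3.142, 0.0, -0.291]
force: [0.4, 0.1, 0.5]
grip_width: 0.0445
```

```bash
python3 -c "
from st import *;st()"
```

```text
clk 8.37 jig xy mm [-56.  30.] z 20.2 rot [-3.142  0.    -0.291] w 44.5 F jig [0.4 0.2] 0.5
```

```bash
python3 - <<'E'
from st import *
f=cams.grab_frame("scene")
x0,y0=290,190
im=cv2.resize(f["color"][y0:y0+75,x0:x0+100],None,fx=8,fy=8,interpolation=cv2.INTER_CUBIC)
im=np.clip(255*(im/255.)**.6,0,255).astype(np.uint8)
for P,c in(([-75,73,41],(255,0,0)),([-75,34,30],(255,0,0)),([30,73,41],(255,0,0)),([-67,67,36],(255,0,255)),([-45,67,36],(255,0,255)),([-45,52,36],(255,0,255)),([-67,52,36],(255,0,255)),([-38,-20,36],(0,255,255)),([-38,20,36],(0,255,255))):
    p=proj(f,J(TH,O,P))[0]; cv2.circle(im,tuple(((p-[x0,y0])*8+4).astype(int)),4,c,1)
save("c5.png",im)
E
```

```text
(no output)
```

View pics/c5.png

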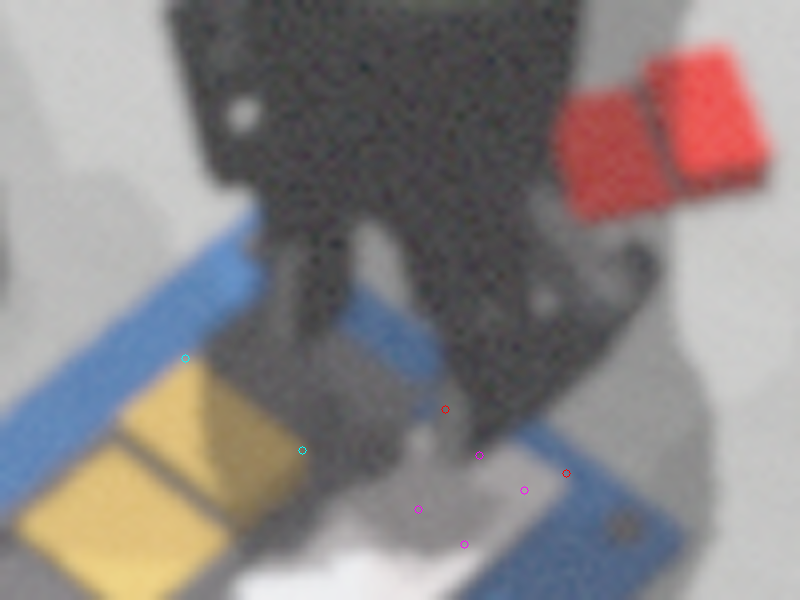

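The crop shows the right tip's lower corner at about (475,458), over the rear of the tail and still above it. The left tip is at (310,340), over the channel behind the coupon. There's no contact force yet, so I'll go on in small felt steps.

{"method": "apply_moves", "body": {
  "steps": [
    [0, 0, 0.1, 0],
    [0, 0, 0.1, 0],
    [0, 0, 0.1, 0],
    [0, 0, 0.2, 0],
    [0, 0, 0.2, 0],
    [0, 0, 0.2, 0],
    [0, 0, 0.3, 0],
    [0, 0, 0.3, 0],
    [0, 0, 0.3, 0],
    [0, 0, 0.3, 0]
  ]
}}

```text
clock: 9.25
position: [0.5624, 0.0997, 0.0173]
tool_rot: [-3.142, -0.0, -0.291]
force: [0.1, 0.3, 0.2]
grip_width: 0.0446
```

```bash
python3 - <<'E'
from st import *
s=st();print(np.round(s["qpos"],3),np.round(s["joint_efforts"],1),np.round(s["moment"],2))
for c in("scene","top"):
    f=cams.grab_frame(c);save("full_%s6.png"%c,f["color"])
    for n in("tail_press","toe","coupon"):print(c,n,[(np.round(d["uv"],1),round(d["score"],2)) for d in cams.pinpoint(c,n)[:3]])
E
```

```text
clk 9.25 jig xy mm [-56.  30.] z 17.3 rot [-3.142 -0.    -0.291] w 44.6 F jig [-0.   0.3] 0.2
[-0.148  0.693 -0.186  1.863  0.209  0.604 -2.326] [ -0.  -95.3  -1.4 -24.1   0.   -0.   -0. ] [-0.06  0.02  0.04]
scene tail_press [(array([335.9, 261.8]), 0.82)]
scene toe [(array([287.5, 277. ]), 0.6), (array([279. , 223.3]), 0.25)]
scene coupon [(array([368.2, 207.6]), 0.7), (array([306.5, 253.1]), 0.57)]
top tail_press []
top toe []
top coupon []
```

{"method": "apply_moves", "body": {
  "steps": [
    [0, 0, 0.1, 0],
    [0, 0, 0.1, 0],
    [0, 0, 0.1, 0],
    [0, 0, 0.2, 0],
    [0, 0, 0.2, 0],
    [0, 0, 0.2, 0],
    [0, 0, 0.3, 0],
    [0, 0, 0.3, 0],
    [0, 0, 0.3, 0],
    [0, 0, 0.3, 0]
  ]
}}

```text
clock: 10.48
position: [0.5624, 0.0997, 0.0142]
tool_rot: [-3.142, 0.0, -0.291]
force: [-0.6, -0.3, -0.2]
grip_width: 0.0445
```

{"method": "apply_moves", "body": {
  "steps": [
    [0, 0, 0.1, 0],
    [0, 0, 0.1, 0],
    [0, 0, 0.1, 0],
    [0, 0, 0.2, 0],
    [0, 0, 0.2, 0],
    [0, 0, 0.2, 0],
    [0, 0, 0.3, 0],
    [0, 0, 0.3, 0],
    [0, 0, 0.3, 0],
    [0, 0, 0.3, 0]
  ]
}}

```text
clock: 11.32
position: [0.5624, 0.0998, 0.0112]
tool_rot: [-3.142, 0.0, -0.291]
force: [0.6, 0.2, 0.9]
grip_width: 0.0442
```

```bash
python3 - <<'E'
from st import *
s=st()
f=cams.grab_frame("scene");x0,y0=290,190
im=cv2.resize(f["color"][y0:y0+75,x0:x0+100],None,fx=8,fy=8,interpolation=cv2.INTER_CUBIC)
im=np.clip(255*(im/255.)**.45,0,255).astype(np.uint8)
save("c7.png",im)
E
```

```text
clk 11.32 jig xy mm [-56.  30.] z 11.2 rot [-3.142  0.    -0.291] w 44.2 F jig [0.5 0.3] 0.9
```

View pics/c7.png

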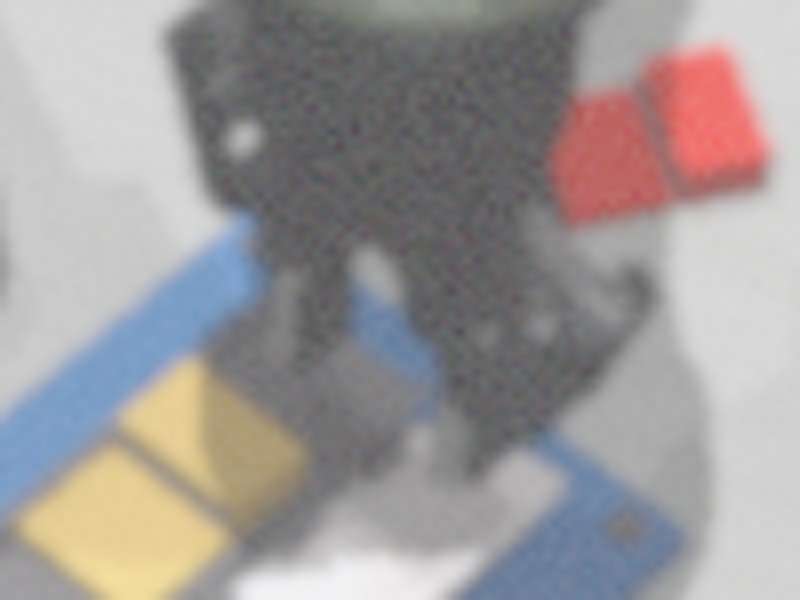

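The right tip has moved down the picture to about (465,478) and its shadow patch is now right under it. There's still no force, so I'll continue feeling.

{"method": "apply_moves", "body": {
  "steps": [
    [0, 0, 0.1, 0],
    [0, 0, 0.1, 0],
    [0, 0, 0.2, 0],
    [0, 0, 0.2, 0],
    [0, 0, 0.3, 0],
    [0, 0, 0.3, 0],
    [0, 0, 0.4, 0],
    [0, 0, 0.4, 0],
    [0, 0, 0.4, 0],
    [0, 0, 0.4, 0]
  ]
}}

```text
clock: 12.2
position: [0.5624, 0.0997, 0.0073]
tool_rot: [3.142, -0.0, -0.291]
force: [0.4, -0.8, 0.5]
grip_width: 0.0444
```

{"method": "apply_moves", "body": {
  "steps": [
    [0, 0, 0.1, 0],
    [0, 0, 0.2, 0],
    [0, 0, 0.2, 0],
    [0, 0, 0.3, 0],
    [0, 0, 0.3, 0],
    [0, 0, 0.4, 0],
    [0, 0, 0.4, 0],
    [0, 0, 0.5, 0],
    [0, 0, 0.5, 0],
    [0, 0, 0.5, 0]
  ]
}}

```text
clock: 13.03
position: [0.5624, 0.0997, 0.0022]
tool_rot: [-3.142, 0.0, -0.291]
force: [0.2, -0.5, -0.5]
grip_width: 0.0443
```

```bash
python3 - <<'E'
from st import *
s=st()
f=cams.grab_frame("scene");x0,y0=270,140
im=cv2.resize(f["color"][y0:y0+125,x0:x0+133],None,fx=6,fy=6,interpolation=cv2.INTER_CUBIC)
im=np.clip(255*(im/255.)**.5,0,255).astype(np.uint8)
for y in(1,59):
  for z in range(0,121,10):
    p=proj(f,J(TH,O,[-56,y,z]))[0]; cv2.circle(im,tuple(((p-[x0,y0])*6+3).astype(int)),3,(255,0,0) if z%50==0 else (0,255,0),-1)
save("c8.png",im)
E
```

```text
clk 13.03 jig xy mm [-56.  30.] z 2.2 rot [-3.142  0.    -0.291] w 44.3 F jig [ 0.3 -0.4] -0.5
```

View pics/c8.png

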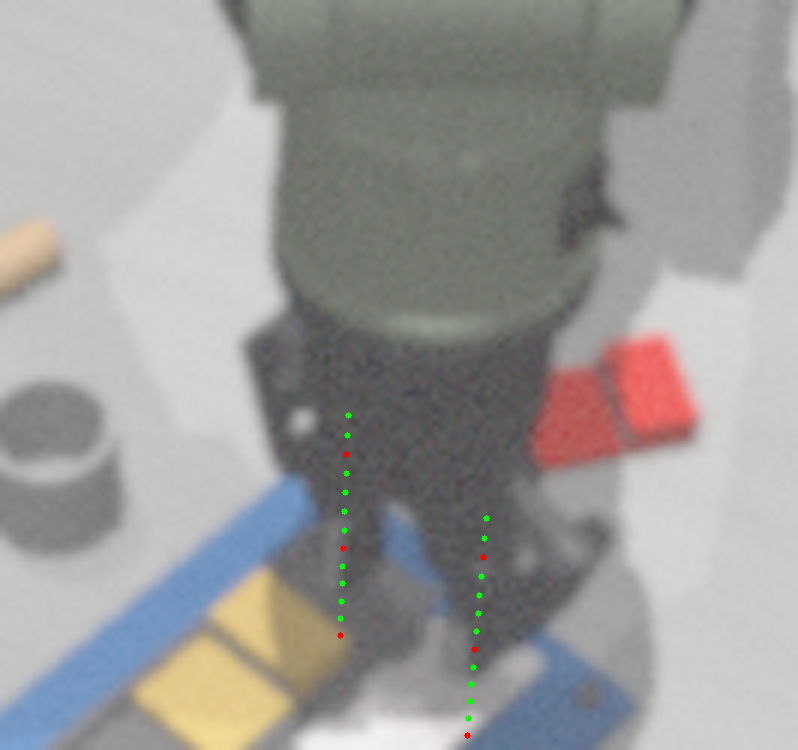

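The markers on the finger axes line up with both fingers. They put the tips now at about 35–42 mm height (left bottom near (340,575), right near (470,665)), so contact should be close.

{"method": "apply_moves", "body": {
  "steps": [
    [0, 0, 0.1, 0],
    [0, 0, 0.1, 0],
    [0, 0, 0.1, 0],
    [0, 0, 0.2, 0],
    [0, 0, 0.2, 0],
    [0, 0, 0.2, 0],
    [0, 0, 0.3, 0],
    [0, 0, 0.3, 0],
    [0, 0, 0.3, 0],
    [0, 0, 0.3, 0]
  ]
}}

```text
clock: 13.92
position: [0.5626, 0.0999, -0.0007]
tool_rot: [-3.141, -0.0, -0.291]
force: [1.1, 2.4, 4.6]
grip_width: 0.0445
```

{"method": "apply_moves", "body": {
  "steps": [
    [0, 0, 0.1, 0],
    [0, 0, 0.1, 0],
    [0, 0, 0.1, 0],
    [0, 0, 0.1, 0],
    [0, 0, 0.2, 0],
    [0, 0, 0.2, 0],
    [0, 0, 0.2, 0],
    [0, 0, 0.2, 0],
    [0, 0, 0.2, 0],
    [0, 0, 0.2, 0]
  ]
}}

```text
clock: 14.75
position: [0.5625, 0.0999, -0.0027]
tool_rot: [-3.141, -0.0, -0.291]
force: [0.7, 3.2, 5.3]
grip_width: 0.0443
```

Contact with the tail came at about TCP z = +1 mm, so the tips stand about 36 mm behind the reported TCP. For tips at 27.5 mm I need TCP z ≈ -8.7 mm.

{"method": "apply_moves", "body": {
  "steps": [
    [0, 0, 0.1, 0],
    [0, 0, 0.2, 0],
    [0, 0, 0.3, 0],
    [0, 0, 0.4, 0],
    [0, 0, 0.5, 0],
    [0, 0, 0.6, 0],
    [0, 0, 0.6, 0],
    [0, 0, 0.6, 0],
    [0, 0, 0.6, 0],
    [0, 0, 0.6, 0]
  ]
}}

```text
clock: 15.58
position: [0.5627, 0.1001, -0.0084]
tool_rot: [-3.141, -0.001, -0.291]
force: [-0.5, 3.8, 10.6]
grip_width: 0.0443
```

```bash
python3 - <<'E'
from st import *
s=st(); print(s["moment"])
f=cams.grab_frame("scene");save("full9.png",f["color"]);x0,y0=250,200
im=cv2.resize(f["color"][y0:y0+120,x0:x0+150],None,fx=5,fy=5,interpolation=cv2.INTER_CUBIC)
im=np.clip(255*(im/255.)**.5,0,255).astype(np.uint8)
save("c9.png",im)
E
```

```text
clk 15.58 jig xy mm [-55.8  30.4] z -8.4 rot [-3.141e+00 -1.000e-03 -2.910e-01] w 44.3 F jig [-1.5  3.5] 10.6
[ 1.0160465  -0.09140911  0.02477486]
```

View pics/c9.png

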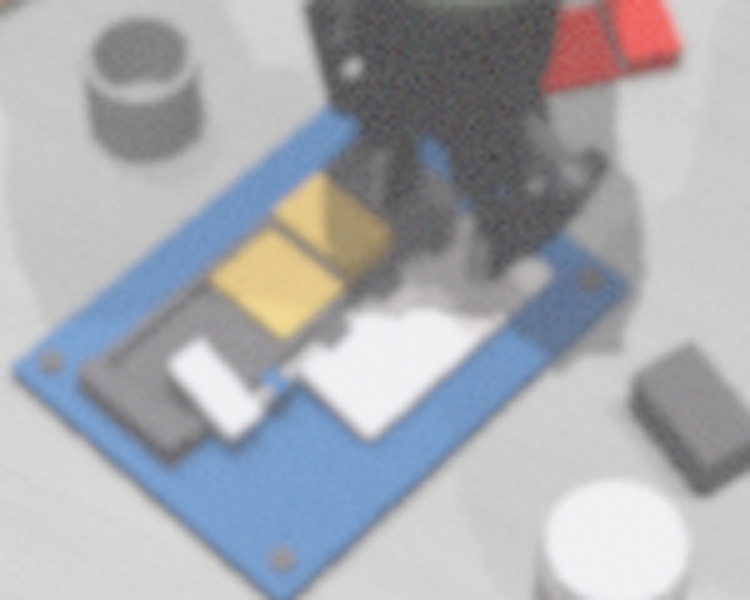

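The tail is now down, its shadow gap closed at (450,330), and the toe arm at (205,385) has tilted up. At 10.6 N the clip is at about 0.4. Now I'll push.

{"method": "apply_moves", "body": {
  "steps": [
    [0.2, 0, 0, 0],
    [0.5, 0, 0, 0],
    [0.8, 0, 0, 0],
    [1.1, 0, 0, 0],
    [1.4, 0, 0, 0],
    [1.7, 0, 0, 0],
    [2.0, 0, 0, 0],
    [2.3, 0, 0, 0],
    [2.5, 0, 0, 0],
    [2.5, 0, 0, 0]
  ]
}}

```text
clock: 16.47
position: [0.5853, 0.093, -0.0088]
tool_rot: [3.141, 0.002, -0.291]
force: [-5.3, 4.0, 12.2]
grip_width: 0.0445
```

```bash
python3 - <<'E'
from st import *
s=st()
f=cams.grab_frame("scene");couponfit(f,TH,O)
x0,y0=250,200
im=cv2.resize(f["color"][y0:y0+120,x0:x0+150],None,fx=5,fy=5,interpolation=cv2.INTER_CUBIC)
save("c10.png",np.clip(255*(im/255.)**.5,0,255).astype(np.uint8))
E
```

```text
clk 16.47 jig xy mm [-32.1  30.1] z -8.8 rot [ 3.141e+00  2.000e-03 -2.910e-01] w 44.5 F jig [-6.2  2.3] 12.2
coupon z 0.026 x [-24.95782314  38.14888621] y [-21.59406449  19.51675079] 525
coupon z 0.036 x [-19.90579735  42.55354251] y [-16.60044004  24.08864691] 525
```

View pics/c10.png

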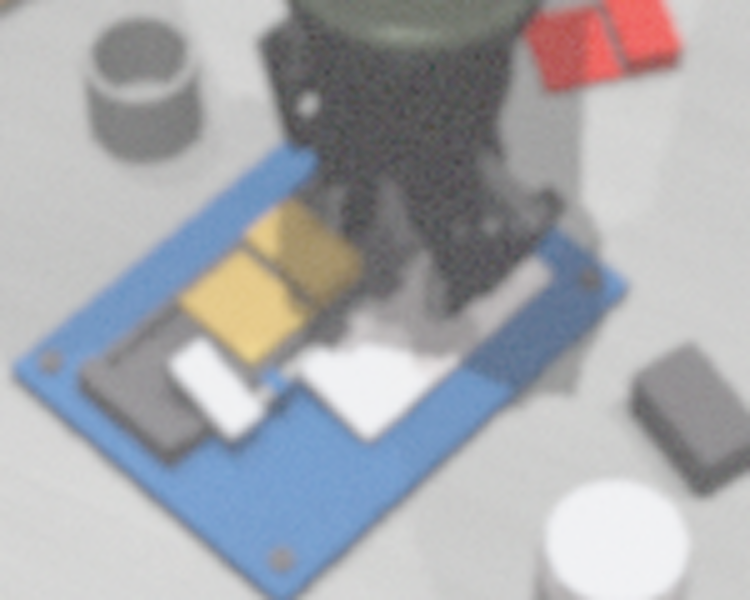

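The coupon moved about 17 mm, and its front corner is now at (185,300), just behind the toe arm. The jaw force is normal. I'll continue, watching the force as the front passes the toe.

{"method": "apply_moves", "body": {
  "steps": [
    [0.2, 0, 0, 0],
    [0.4, 0, 0, 0],
    [0.6, 0, 0, 0],
    [0.8, 0, 0, 0],
    [1.0, 0, 0, 0],
    [1.2, 0, 0, 0],
    [1.4, 0, 0, 0],
    [1.6, 0, 0, 0],
    [1.8, 0, 0, 0],
    [2.0, 0, 0, 0]
  ]
}}

```text
clock: 17.35
position: [0.604, 0.0875, -0.0088]
tool_rot: [3.141, 0.003, -0.29]
force: [-7.7, 5.4, 12.9]
grip_width: 0.0441
```

{"method": "apply_moves", "body": {
  "steps": [
    [0.2, 0, 0, 0],
    [0.4, 0, 0, 0],
    [0.6, 0, 0, 0],
    [0.8, 0, 0, 0],
    [1.0, 0, 0, 0],
    [1.2, 0, 0, 0],
    [1.4, 0, 0, 0],
    [1.5, 0, 0, 0],
    [1.6, 0, 0, 0],
    [1.6, 0, 0, 0]
  ]
}}

```text
clock: 18.18
position: [0.6193, 0.083, -0.0088]
tool_rot: [3.141, 0.003, -0.29]
force: [-7.8, 5.2, 12.0]
grip_width: 0.0445
```

```bash
python3 - <<'E'
from st import *
s=st()
f=cams.grab_frame("scene");couponfit(f,TH,O)
E
```

```text
clk 18.18 jig xy mm [ 3.3 30.2] z -8.8 rot [ 3.141e+00  3.000e-03 -2.900e-01] w 44.5 F jig [-8.9  2.8] 12.0
coupon z 0.026 x [10.03641388 73.6722321 ] y [-21.9113988   18.11946074] 416
coupon z 0.036 x [14.72945722 77.71247817] y [-16.91451903  22.70569072] 416
```

{"method": "apply_moves", "body": {
  "steps": [
    [0.1, 0, 0, 0],
    [0.2, 0, 0, 0],
    [0.3, 0, 0, 0],
    [0.3, 0, 0, 0],
    [0.4, 0, 0, 0],
    [0.4, 0, 0, 0],
    [0.4, 0, 0, 0],
    [0.4, 0, 0, 0],
    [0.4, 0, 0, 0],
    [0.4, 0, 0, 0]
  ]
}}

```text
clock: 19.07
position: [0.6233, 0.0818, -0.0088]
tool_rot: [3.141, 0.002, -0.29]
force: [-7.3, 5.3, 11.0]
grip_width: 0.044
```

{"method": "apply_moves", "body": {
  "steps": [
    [0.05, 0, 0, 0],
    [0.1, 0, 0, 0],
    [0.1, 0, 0, 0],
    [0.15, 0, 0, 0],
    [0.15, 0, 0, 0],
    [0.2, 0, 0, 0],
    [0.2, 0, 0, 0],
    [0.2, 0, 0, 0],
    [0.2, 0, 0, 0],
    [0.2, 0, 0, 0]
  ]
}}

```text
clock: 19.9
position: [0.6249, 0.0814, -0.0089]
tool_rot: [3.141, 0.003, -0.29]
force: [-9.6, 6.9, 12.5]
grip_width: 0.0442
```

```bash
python3 -c "
from st import *;st()"
```

```text
clk 19.90 jig xy mm [ 9.1 30.2] z -8.9 rot [ 3.141e+00  3.000e-03 -2.900e-01] w 44.2 F jig [-11.1   3.9] 12.5
```

{"method": "apply_moves", "body": {
  "steps": [
    [0.05, 0, 0, 0],
    [0.05, 0, 0, 0],
    [0.1, 0, 0, 0],
    [0.1, 0, 0, 0],
    [0.1, 0, 0, 0],
    [0.15, 0, 0, 0],
    [0.15, 0, 0, 0],
    [0.15, 0, 0, 0],
    [0.15, 0, 0, 0],
    [0.15, 0, 0, 0]
  ]
}}

```text
clock: 20.73
position: [0.625, 0.0812, -0.009]
tool_rot: [3.14, 0.005, -0.29]
force: [-17.9, 7.2, 18.9]
grip_width: 0.0444
```

```bash
python3 -c "
from st import *;st()"
```

```text
clk 20.73 jig xy mm [ 9.3 30.2] z -9.0 rot [ 3.14   0.005 -0.29 ] w 44.4 F jig [-19.2   1.8] 18.9
```

The finger stalled at jig x = 9.3 (9 expected at home) while the push force jumped from 9 to 19 N: the coupon is on the stop. I'll back off slightly and lift straight up.

{"method": "apply_moves", "body": {
  "steps": [
    [-0.1, 0, 0, 0],
    [-0.2, 0, 0, 0],
    [-0.4, 0, 0, 0],
    [-0.6, 0, 0, 0],
    [-0.6, 0, 0, 0],
    [-0.6, 0, -0.2, 0],
    [-0.6, 0, -0.5, 0],
    [-0.6, 0, -0.8, 0],
    [-0.6, 0, -1.1, 0],
    [-0.6, 0, -1.5, 0]
  ]
}}

```text
clock: 21.57
position: [0.6214, 0.0813, 0.0059]
tool_rot: [3.141, 0.001, -0.291]
force: [-0.2, -1.0, -0.8]
grip_width: 0.0444
```

{"method": "apply_moves", "body": {
  "steps": [
    [0, 0, -0.5, 0],
    [0, 0, -1.5, 0],
    [0, 0, -3, 0],
    [0, 0, -5, 0],
    [0, 0, -7, 0],
    [0, 0, -9, 0],
    [0, 0, -11, 0],
    [0, 0, -13, 0],
    [0, 0, -15, 0],
    [0, 0, -16, 0]
  ]
}}

```text
clock: 22.4
position: [0.6229, 0.0819, 0.1693]
tool_rot: [-3.14, -0.002, -0.291]
force: [-0.1, 0.4, -0.5]
grip_width: 0.0442
```

{"method": "apply_moves", "body": {
  "steps": [
    [-1, 2, 0, 0],
    [-3, 5, 0, 0],
    [-5, 8, 0, 0],
    [-7, 11, 0, 0],
    [-9, 14, 0, 0],
    [-11, 17, 0, 0],
    [-13, 20, 0, 0],
    [-14, 23, 0, 0],
    [-15, 26, 0, 0],
    [-15, 28, 0, 0]
  ]
}}

```text
clock: 23.23
position: [0.3953, -0.1452, 0.1665]
tool_rot: [3.141, 0.001, -0.293]
force: [2.0, -0.3, 0.0]
grip_width: 0.0441
```

```bash
python3 - <<'E'
from look import *
from st import *
s=st()
F=look(["coupon","toe","pipe_stub","spray_can","offcut","brush","stop"],"11")
for c in F: print(c);th,o=jigfit(F[c]);couponfit(F[c],th,o)
a=cv2.resize(F["top"]["color"][165:315,250:400],(400,400),interpolation=cv2.INTER_CUBIC)
b=cv2.resize(F["scene"]["color"][205:335,245:375],(400,400),interpolation=cv2.INTER_CUBIC)
save("c11.png",np.hstack([b,a]))
E
```

```text
clk 23.23 jig xy mm [-146.1 -252.5] z 166.5 rot [ 3.141e+00  1.000e-03 -2.930e-01] w 44.1 F jig [2.  0.3] 0.0
scene coupon [(array([286.9, 268.1]), 0.76, array([0.6499, 0.0342])), (array([367.8, 205.3]), 0.67, array([0.4348, 0.1093]))]
scene toe []
scene pipe_stub [(array([279.1, 221.5]), 0.76, array([ 0.5449, -0.0429])), (array([386.7, 287.4]), 0.56, array([0.5889, 0.2212]))]
scene spray_can [(array([365.1, 337.1]), 0.92, array([0.7056, 0.2284])), (array([304.9, 260.5]), 0.62, array([0.6065, 0.0506]))]
scene offcut [(array([384.5, 289.4]), 0.77, array([0.595 , 0.2191]))]
scene brush [(array([242.5, 204.1]), 0.87, array([ 0.5402, -0.1355]))]
scene stop [(array([278.4, 280. ]), 0.86, array([0.6813, 0.0328])), (array([336.2, 265.6]), 0.49, array([0.6006, 0.1166]))]
top coupon [(array([341.9, 217. ]), 0.89, array([0.6581, 0.0381])), (array([296.8, 347.5]), 0.82, array([0.4271, 0.1126]))]
top toe [(array([338.3, 211.4]), 0.71, array([0.6679, 0.0447]))]
top pipe_stub [(array([384.2, 280.1]), 0.6, array([ 0.5478, -0.0401])), (array([340.3, 210.5]), 0.42, array([0.6743, 0.0408]))]
top spray_can [(array([237. , 192.1]), 0.65, array([0.7066, 0.2342]))]
top offcut [(array([239.7, 257.1]), 0.93, array([0.5846, 0.2233]))]
top brush [(array([440.5, 284.8]), 0.75, array([ 0.5411, -0.1415])), (array([340.9, 219.4]), 0.22, array([0.6577, 0.0395]))]
top stop [(array([345.8, 200.9]), 0.91, array([0.6878, 0.0315]))]
scene
size (147.8037109375, 197.45469665527344) theta -0.2921695 origin [609.40925121  56.8807106 ]
coupon z 0.026 x [13.39264469 76.22547245] y [-24.51806132  15.84271933] 421
coupon z 0.036 x [18.02769536 80.21596319] y [-19.50816449  20.43858192] 421
top
size (148.85289001464844, 198.83428955078125) theta -0.29000086 origin [607.29699135  54.49687195]
coupon z 0.026 x [20.95799267 80.47273045] y [-20.53017689  21.03742366] 683
coupon z 0.036 x [19.3576049  78.09494095] y [-20.67670062  20.3479298 ] 683
```

View pics/c11.png

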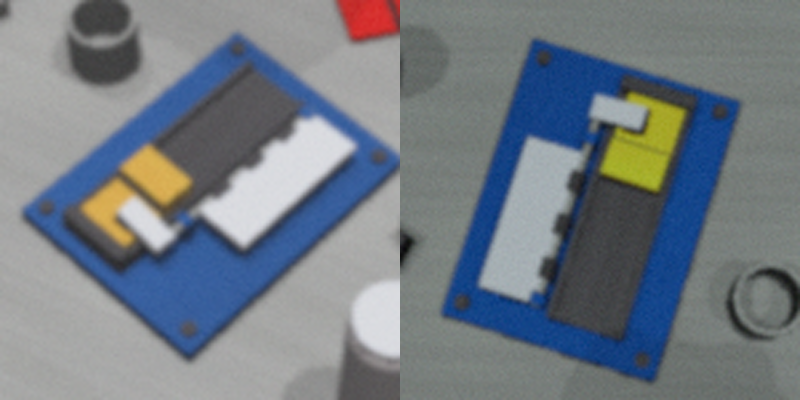

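Both views show the coupon against the stop, with the front at jig x ≈ 80.5 in the top view. The toe arm rests on its tongue and the other objects haven't moved. I'll let the arm settle, then hand in.

{"method": "apply_moves", "body": {
  "steps": [
    [0, 0, 0, 0],
    [0, 0, 0, 0],
    [0, 0, 0, 0],
    [0, 0, 0, 0],
    [0, 0, 0, 0],
    [0, 0, 0, 0],
    [0, 0, 0, 0],
    [0, 0, 0, 0],
    [0, 0, 0, 0],
    [0, 0, 0, 0]
  ]
}}

```text
clock: 24.87
position: [0.3982, -0.1434, 0.1662]
tool_rot: [-3.142, 0.0, -0.291]
force: [0.7, 0.7, 0.1]
grip_width: 0.0446
```

```bash
python3 -c "
from st import *;st();print(workorder.job_done())"
```

```text
clk 24.87 jig xy mm [-143.9 -249.9] z 166.2 rot [-3.142  0.    -0.291] w 44.6 F jig [0.5 0.9] 0.1
the job is handed in; nothing more can be done
None
```

The coupon is home against the stop with the clip sprung back onto it, and the job was handed in at 24.9 s. One fingertip held the tail down at about 10–12 N (clip about 0.4). The other pushed the coupon about 58 mm under the raised toe until the finger stalled and the push force rose from 9 to 19 N. I then backed off 6 mm, lifted clear and moved away.

**Last checks**
- **Coupon:** the top camera puts its front at jig x ≈ 80.5, where the stop is at 80. The scene camera reads about 76 to 80, depending on the height assumed. That camera's jig fit is also about 2 mm off the top camera's.
- **Clip:** the toe arm shows lying on the tongue in both views. I had no direct clip-angle reading, and the network missed the toe in the scene view.
- **Bystanders:** the pipe stub, can, brush and offcut were found within about 8 mm of their first positions, which is within the networks' scatter. The red look-alike was not touched.
- **Contact:** at hand-in the arm was clear and the force was near zero.

**Disagreement:** the fingertips stood about 36 mm behind the reported TCP at this opening. The gripper description led me to expect only a few millimetres. I found the true height by feeling for the tail and by the camera, and pressed with the TCP reading down to about -9 mm.

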